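Release eggs through rocker gates

TASK

On the egg release bench, press down the yellow paddle of the lane where the white egg waits, so that its gate lifts and the egg rolls down to the end of its lane, then let the paddle come up so that the gate drops shut; after that release the brown egg from its lane in the same way. Keep the green egg waiting behind its gate, raise the gates only by their paddles, do not touch the eggs in the lanes, and leave everything else on the table where it stands.

Things in the scene. Friction and masses are not known exactly. Their poses are not given: they have to be found in the camera images.
- bench: Egg release bench, fixed: three parallel sloping lanes, black floor, aluminium walls; base plate 360 x 250 mm (local x -105 to +255 mm), blue cheeks 134 mm high. Origin on the table under the pivot bar; +x points down the lanes, away from the yellow paddles, +y to the left lane. Lane centres at local y = +76 (left), 0 (middle), -76 mm (right); 68 mm wide inside.
- paddle_left (a point): Centre of the top of the left lane's yellow paddle (46 mm along the bench's x, 52 mm across, 8 mm thick), at bench local x = -88 mm, 128 mm above the table when up, open air below. It is the near end of a steel rocker bar 14 mm wide (pivot 122 mm above the table) whose far end carries the gate. The point moves with the paddle.
- rocker_left (a joint): Angle of the left rocker, rad: 0 = paddle up, gate shut; grows as the paddle is pressed, stop at 0.42 (paddle 36 mm down, gate 59 mm up). An egg passes from about 0.30, and only while the paddle is kept down. Spring and gate weight return it when let go. Pressing takes about 3 N at first, 5 N at the stop.
- paddle_middle (a point): Centre of the top of the middle lane's yellow paddle (46 mm along the bench's x, 52 mm across, 8 mm thick), at bench local x = -88 mm, 128 mm above the table when up, open air below. It is the near end of a steel rocker bar 14 mm wide (pivot 122 mm above the table) whose far end carries the gate. The point moves with the paddle.
- rocker_middle (a joint): Angle of the middle rocker, rad: 0 = paddle up, gate shut; grows as the paddle is pressed, stop at 0.42 (paddle 36 mm down, gate 59 mm up). An egg passes from about 0.30, and only while the paddle is kept down. Spring and gate weight return it when let go. Pressing takes about 3 N at first, 5 N at the stop.
- paddle_right (a point): Centre of the top of the right lane's yellow paddle (46 mm along the bench's x, 52 mm across, 8 mm thick), at bench local x = -88 mm, 128 mm above the table when up, open air below. It is the near end of a steel rocker bar 14 mm wide (pivot 122 mm above the table) whose far end carries the gate. The point moves with the paddle.
- rocker_right (a joint): Angle of the right rocker, rad: 0 = paddle up, gate shut; grows as the paddle is pressed, stop at 0.42 (paddle 36 mm down, gate 59 mm up). An egg passes from about 0.30, and only while the paddle is kept down. Spring and gate weight return it when let go. Pressing takes about 3 N at first, 5 N at the stop.
- gate_left (a point): Middle of the lower edge of the left lane's gate: a clear plastic plate 56 mm wide, 4 mm thick, hanging 69 mm below the far end of the rocker bar, at bench local x = 130 mm. Rises with the rocker. The lane floor falls 7 degrees towards +x, from x = 35 mm to the end wall at 240 mm; the gate hangs 8 mm above it. A released egg comes to rest against the end wall at about x = 218 mm, some 1 s after the gate opens.
- gate_middle (a point): Middle of the lower edge of the middle lane's gate: a clear plastic plate 56 mm wide, 4 mm thick, hanging 69 mm below the far end of the rocker bar, at bench local x = 130 mm. Rises with the rocker. The lane floor falls 7 degrees towards +x, from x = 35 mm to the end wall at 240 mm; the gate hangs 8 mm above it. A released egg comes to rest against the end wall at about x = 218 mm, some 1 s after the gate opens.
- gate_right (a point): Middle of the lower edge of the right lane's gate: a clear plastic plate 56 mm wide, 4 mm thick, hanging 69 mm below the far end of the rocker bar, at bench local x = 130 mm. Rises with the rocker. The lane floor falls 7 degrees towards +x, from x = 35 mm to the end wall at 240 mm; the gate hangs 8 mm above it. A released egg comes to rest against the end wall at about x = 218 mm, some 1 s after the gate opens.
- white_egg: White hen's egg, 43 mm thick, 55 mm long, 60 g, loose, lying across one of the three lanes (which one varies) behind its gate, at bench local x = 106 mm. Origin at its middle; the pointed end is its own +y. It rolls. Not to be touched by the robot.
- brown_egg: Red-brown hen's egg, 43 mm thick, 55 mm long, 60 g, loose, lying across one of the three lanes (which one varies) behind its gate, at bench local x = 106 mm. Origin at its middle; the pointed end is its own +y. It rolls. Not to be touched by the robot.
- green_egg: Grey-green hen's egg, 43 mm thick, 55 mm long, 60 g, loose, lying across one of the three lanes (which one varies) behind its gate, at bench local x = 106 mm. Origin at its middle; the pointed end is its own +y. It rolls. Not to be touched by the robot.
- spray_bottle: Bystander: clear spray bottle with red head, 68 mm wide, 186 mm tall, beside the bench. Origin under its centre.
- tape_roll: Bystander: brown roll of tape, 100 mm across, 48 mm high, lying flat beside the bench. Origin under its centre.
- six_tray: Bystander: grey pulp tray of six brown eggs, 155 x 105 mm, 60 mm high. Origin under its centre.
- mug: Bystander: blue mug, 80 mm across, 95 mm high. Origin under its centre.
- egg_scale: Bystander: white scale with steel plate, 190 x 150 mm, 40 mm high. Origin under its centre.
- candling_torch: Bystander: black and grey candling torch, 145 mm long, 42 mm high, lying. Origin under its middle.

How it is judged:
On the way, in this order (a step that is already met when the one before it is completed fails the run):
1. the white egg lies at the end of its lane, all gates shut, brown and green still waiting (x of white_egg in the frame of bench between 0.185 and 0.235 m and y of white_egg in the frame of bench between -0.115 and 0.115 m and z of white_egg in the frame of bench below 0.075 m and value of joint each of rocker_left, rocker_middle, rocker_right below 0.05 rad and x of brown_egg in the frame of bench between 0.04 and 0.125 m and y of brown_egg in the frame of bench between -0.115 and 0.115 m and z of each of brown_egg, green_egg in the frame of bench below 0.09 m and x of green_egg in the frame of bench between 0.04 and 0.125 m and y of green_egg in the frame of bench between -0.115 and 0.115 m), for 0.2 s.
2. the brown egg lies at the end of its lane too, all gates shut (x of brown_egg in the frame of bench between 0.185 and 0.235 m and y of brown_egg in the frame of bench between -0.115 and 0.115 m and z of each of brown_egg, white_egg in the frame of bench below 0.075 m and x of white_egg in the frame of bench between 0.185 and 0.235 m and y of white_egg in the frame of bench between -0.115 and 0.115 m and value of joint each of rocker_left, rocker_middle, rocker_right below 0.05 rad), for 0.2 s.
At the end, for the whole second after the job is handed in: White and brown eggs at rest at the end of their lanes (centre within about 30 mm of the rest position against the end wall, inside the lane walls), green egg at rest behind its gate, all three rockers back within 0.05 rad of shut (all of step 2 and x of green_egg in the frame of bench between 0.04 and 0.125 m and y of green_egg in the frame of bench between -0.115 and 0.115 m and z of green_egg in the frame of bench below 0.09 m and linear speed of each of white_egg, brown_egg, green_egg below 0.03 m/s); the robot touches nothing.
It fails at once if the green egg got past its gate (x of green_egg in the frame of bench above 0.145 m).
It fails at once if the brown egg was let go before the white egg had come down (x of brown_egg in the frame of bench above 0.145 m and x of white_egg in the frame of bench below 0.185 m).
It fails at once if the robot touched a lane egg, or a gate was raised with the hand away from its paddle (over 90 mm) (contact force between any of the fingers, the arm and white_egg above 0.3 N or contact force between any of the fingers, the arm and brown_egg above 0.3 N or contact force between any of the fingers, the arm and green_egg above 0.3 N or (value of joint rocker_left above 0.15 rad and horizontal distance between the grasp point and paddle_left above 0.09 m) or (value of joint rocker_middle above 0.15 rad and horizontal distance between the grasp point and paddle_middle above 0.09 m) or (value of joint rocker_right above 0.15 rad and horizontal distance between the grasp point and paddle_right above 0.09 m)).
It fails at once if an egg was lifted out of its lane (z of any of white_egg, brown_egg, green_egg in the frame of bench above 0.1 m).
It fails at once if a bystander was moved more than 25 mm or tipped (distance of any of spray_bottle, tape_roll, six_tray, mug, egg_scale, candling_torch from where it was at the start of the episode above 0.025 m or angle between any of spray_bottle, tape_roll, six_tray, mug, egg_scale, candling_torch's own z axis and vertical above 0.3 rad).
It also fails if it takes over 42 s, if anything falls off the work surface, if the arm or the gripper's body presses on something with over 40 N, if the wrist force passes 120 N, or if a joint passes its speed limit or range.

ROBOT

A 6-joint arm with a two-finger parallel gripper is mounted at the origin on the work surface. World frame = base frame: x ahead of the robot, y to its left, z up, the work surface at z = 0. Lengths are in m, angles in rad, forces in N, time in s.
With the tool pointing down it reaches from about 0.3 to 0.875 m from the base axis. Payload 6.4 kg.
Tool frame: the origin (TCP) lies midway between the tips of the shut fingers; the grasp point (between the pads) lies 19 mm behind it; z points along the fingers, x is the direction in which the jaws open and shut, and the axes are right-handed (so a half turn about z gives the same grasp; the last joint's range is limited). The gripper opens to 88 mm and grips with 3 to 60 N. Pads are 18 mm wide; open, the fingers measure 123 mm over their backs; the gripper's body (75 mm by 187 mm) begins 45 mm behind the grasp point.
Start: joints at [1.102, 0.181, 1.607, -0, 1.354, -0.206], TCP at [0.149, 0.555, 0.239] pointing down, gripper open.
Joint ranges: [-2.99, 2.99], [-0.89, 2.07], [0.3, 2.58], [-1.14, 4.28], [0, 2.63], [-3.12, 3.12]. Speed limits (rad/s): [2.57, 2.57, 3.01, 3.14, 3.14, 3.14].

INTERFACE

Orientations are given as a unit quaternion [w, x, y, z].
In Python, from cell import readout, cams, manip gives the robot as it stands.
- The arm moves only by the shell command python3 -m crank 'ROWS' [FORCE]. ROWS is a JSON object of lists of equal length, an entry for each row: "hand": the finger opening in mm, from 0 to 88.1; "delta_pos": the shift along the world's x, y, z in mm, a list of three; "twist": the turn about the world's z in rad. In form: {"hand": [hand, ...], "delta_pos": [[tx, ty, tz], ...], "twist": [twist, ...]}. A call has 1 to 5 rows; each row shifts and turns the commanded pose from where the row before left it; what a row does not reach is not made up. A row lasts 1/12 s, in which the tool goes at most 41.7 mm and 7.16 degrees, less where a joint would pass 70% of its speed; a pose out of reach is approached as far as the arm can. A call with a gripper value outside its range is refused whole. The fingers move at their own pace and stop on an object; FORCE is the grip in N (left out, the last holds). Time passes only in rows, so rows that do not move let the fingers close. It gives the time, the measured TCP pose, the force and the opening at its end, in the units of the state.
- readout.get_state(): the state, without advancing time (a new reading comes with each control period).
- cams.read_camera(name): name is "scene" or "top"; returns the picture (384x512x3 uint8, red, green, blue); there is no depth.
- cams.get_calibration(name): a dict with "fx", "fy", "cx", "cy" (pixels), "R" (3x3) and "t" (3): a world point X has camera coordinates R X + t. Camera axes: x right, y down, z forward; pixel columns grow to the right and rows downward; lengths in m; the calibration is good to about 2 mm. A picture is of the moment at which its call begins. get_calibration takes no time and is no camera call.
- manip.finish_job(): hands the job in, once; it reports no verdict.
The state is a dict: "time": time; "joint_positions": joint angles; "qd": joint speeds; "tau": joint torques, N m; "tcp_pos": TCP position; "ee_rot": TCP orientation; "force": force on the tool from outside, world axes, zero at the start; "torque": the same for the moment, N m; "finger_gap": finger opening in m.
Only numpy, scipy, OpenCV 4.12 (cv2) and the standard library are available. Lean on these libraries where they do the work, as an engineer would, in place of code of your own. Each camera call takes 0.05 s, during which the arm holds its last target.

## Working session

There is one attempt and no reset: what is moved stays moved. The work goes in short steps, Python scripts to look and compute and a shell command to move; the robot and the scene stay as the last step left them, time stands still between calls to the robot, and variables do not carry over. Pictures are saved under pics/ and viewed, and the job is handed in when it is done.

```bash
mkdir -p pics
python3 - <<'E'
from cell import readout, cams
import cv2
for n in("scene","top"):
    cv2.imwrite(f"pics/{n}0.png",cams.read_camera(n)[:,:,::-1])
    c=cams.get_calibration(n);print(n,c)
s=readout.get_state();print(s["time"],s["tcp_pos"],s["ee_rot"],s["finger_gap"],s["force"])
E
```

```text
scene {'fx': 416.99929147087926, 'fy': 416.99929147087926, 'cx': 262.8903525004058, 'cy': 189.41218496113294, 'R': array([[ 0.63248068,  0.7744394 ,  0.01455324],
       [ 0.5987037 , -0.47686471, -0.64354792],
       [-0.49144894,  0.41574471, -0.76526745]]), 't': array([-0.35035156, -0.29133144,  1.93522396])}
top {'fx': 456.31976960292377, 'fy': 456.31976960292377, 'cx': 246.88281768589795, 'cy': 192.78622391624717, 'R': array([[-0.02113271, -0.99961668,  0.01788578],
       [-0.9804017 ,  0.01721496, -0.19625532],
       [ 0.19587219, -0.02168265, -0.98038969]]), 't': array([-0.03875801,  0.59527259,  1.50878853])}
0.1 [0.1491555  0.55484669 0.2379268 ] [ 3.24255615e-04  7.93647536e-01  6.08377364e-01 -6.82741258e-04] 0.08812290967713265 [ 0.38925698 -0.58914941 -0.3439036 ]
```

View pics/scene0.png

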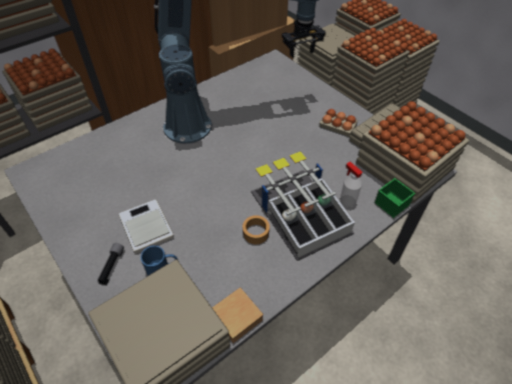

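View pics/top0.png

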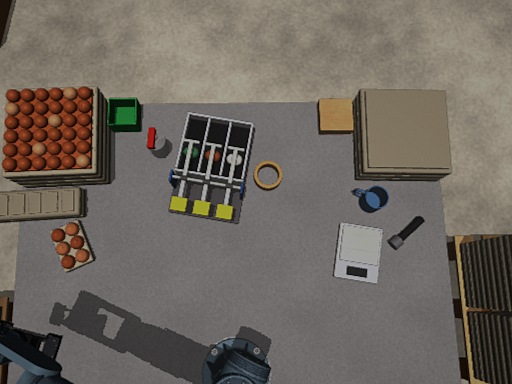

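Both pictures agree. In the top view (up = world +x), the yellow paddles are at about (178,204), (201,208) and (225,212). The green egg is in the left lane (190,152), the brown in the middle (212,155) and the white in the right (235,158). Next I'll measure the paddles at z = 0.128.

```bash
cat > h.py <<'E'
from cell import readout, cams
import cv2, numpy as np
def ray(n,u,v,z):
    c=cams.get_calibration(n);R=c["R"];t=c["t"]
    d=R.T@np.array([(u-c["cx"])/c["fx"],(v-c["cy"])/c["fy"],1]);o=-R.T@t
    return o+d*(z-o[2])/d[2]
def yellow(n,im):
    h=cv2.cvtColor(im,cv2.COLOR_RGB2HSV)
    m=cv2.inRange(h,(24,150,90),(36,255,255))
    k,l,st,ce=cv2.connectedComponentsWithStats(m)
    return [(ce[i],st[i,4]) for i in range(1,k) if st[i,4]>40]
E
python3 - <<'E'
from h import *
for n in("top","scene"):
    im=cams.read_camera(n)
    for c,a in yellow(n,im): print(n,c.round(1),a,ray(n,*c,0.128).round(4))
s=readout.get_state()
from scipy.spatial.transform import Rotation as R
q=s["ee_rot"];print(R.from_quat([q[1],q[2],q[3],q[0]]).as_matrix().round(3))
E
```

```text
top [178.  203.4] 216 [0.5494 0.1763 0.128 ]
top [201.  207.5] 217 [0.5346 0.1017 0.128 ]
top [224.  211.3] 219 [0.5205 0.0271 0.128 ]
scene [297.4 156.9] 84 [0.5507 0.1756 0.128 ]
scene [280.6 163.3] 87 [0.5357 0.1012 0.128 ]
scene [263.5 170. ] 92 [0.5218 0.0268 0.128 ]
[[ 0.26   0.966 -0.   ]
 [ 0.966 -0.26  -0.001]
 [-0.001 -0.    -1.   ]]
```

Paddle spacing comes out at 76 mm in both views, as specified. White is in the right lane, with its paddle at (0.521, 0.027); the middle paddle (brown) is at (0.535, 0.1015). I'll shut the fingers and move over the right paddle.

```bash
python3 -m crank '{"hand":[0,0,0,0,0],"delta_pos":[[23,-33,0],[23,-33,0],[23,-33,0],[23,-33,0],[23,-33,0]],"twist":[0,0,0,0,0]}'
python3 -m crank '{"hand":[0,0,0,0,0],"delta_pos":[[23,-33,0],[23,-33,0],[23,-33,0],[23,-33,0],[23,-33,0]],"twist":[0,0,0,0,0]}'
python3 -m crank '{"hand":[0,0,0,0,0],"delta_pos":[[23,-33,0],[23,-33,0],[23,-33,0],[23,-33,0],[0,0,0]],"twist":[0,0,0,0,0]}'
```

```text
time: 0.62
tcp_pos: [0.2648, 0.3887, 0.2385]
ee_rot: [0.0, 0.793, 0.609, -0.0]
force: [1.0, 1.0, 0.9]
finger_gap: 0.0573
time: 1.03
tcp_pos: [0.38, 0.2235, 0.2389]
ee_rot: [0.0, 0.794, 0.608, 0.0]
force: [1.0, 0.2, 0.3]
finger_gap: 0.0235
time: 1.45
tcp_pos: [0.4747, 0.0879, 0.2389]
ee_rot: [0.002, 0.795, 0.606, 0.0]
force: [0.1, -0.1, 0.6]
finger_gap: 0.0004
```

```bash
python3 -m crank '{"hand":[0,0,0,0,0],"delta_pos":[[23,-30,0],[23,-31,0],[0,0,-30],[0,0,-30],[0,0,-20]],"twist":[0,0,0,0,0]}'
python3 -m crank '{"hand":[0,0],"delta_pos":[[0,0,-10],[0,0,0]],"twist":[0,0]}'
python3 - <<'E'
from h import *
for n in("top","scene"):
    im=cams.read_camera(n)
    x,y=(100,90) if n=="top" else (200,120)
    cv2.imwrite(f"pics/{n}1.png",cv2.resize(im[y:y+150,x:x+200,::-1],None,fx=4,fy=4))
E
```

```text
time: 1.87
tcp_pos: [0.5163, 0.0321, 0.1562]
ee_rot: [-0.001, 0.794, 0.608, -0.001]
force: [-0.8, 0.3, -0.0]
finger_gap: 0.0009
time: 2.03
tcp_pos: [0.5154, 0.0329, 0.1462]
ee_rot: [-0.002, 0.794, 0.608, -0.002]
force: [-0.8, 0.2, -0.1]
finger_gap: 0.0005
```

View pics/top1.png

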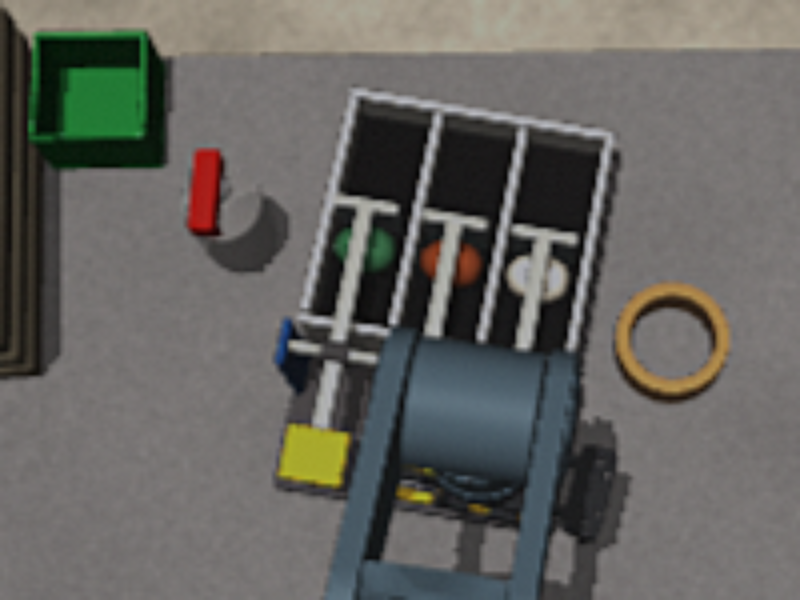

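View pics/scene1.png

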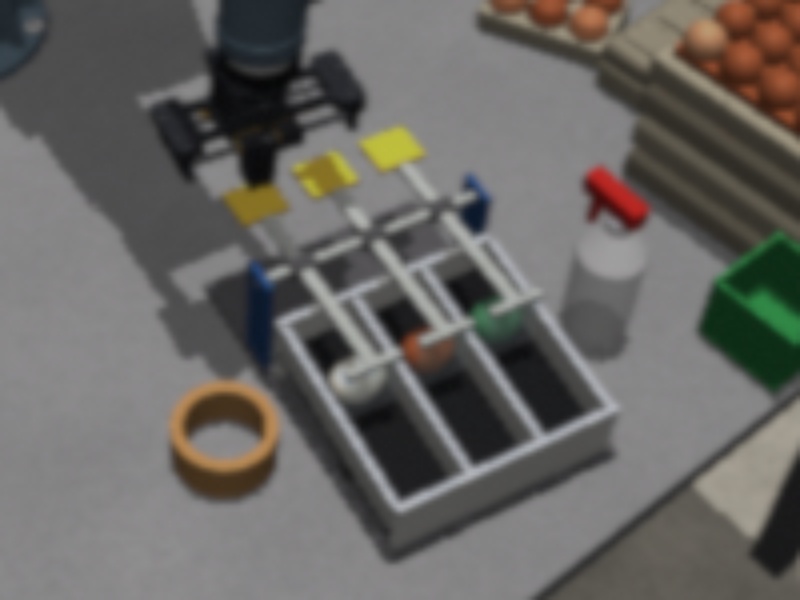

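The fingertips hang just above the right paddle, at (258,180) in the scene crop. I'll centre by (5,-6) mm, then press.

```bash
python3 -m crank '{"hand":[0,0,0,0,0],"delta_pos":[[5,-6,0],[0,0,-12],[0,0,-13],[0,0,-13],[0,0,-12]],"twist":[0,0,0,0,0]}'
python3 -m crank '{"hand":[0,0,0],"delta_pos":[[0,0,-2],[0,0,0],[0,0,0]],"twist":[0,0,0]}'
python3 - <<'E'
from h import *
for n in("scene",):
    im=cams.read_camera(n)
    x,y=(200,120)
    cv2.imwrite(f"pics/{n}2.png",cv2.resize(im[y:y+150,x:x+200,::-1],None,fx=4,fy=4))
E
```

```text
time: 2.55
tcp_pos: [0.5245, 0.0258, 0.0996]
ee_rot: [0.002, 0.794, 0.608, 0.002]
force: [0.6, -0.8, 6.4]
finger_gap: 0.0002
time: 2.8
tcp_pos: [0.5221, 0.0263, 0.0969]
ee_rot: [-0.0, 0.794, 0.608, -0.0]
force: [-2.6, 0.2, 3.1]
finger_gap: 0.0004
```

View pics/scene2.png

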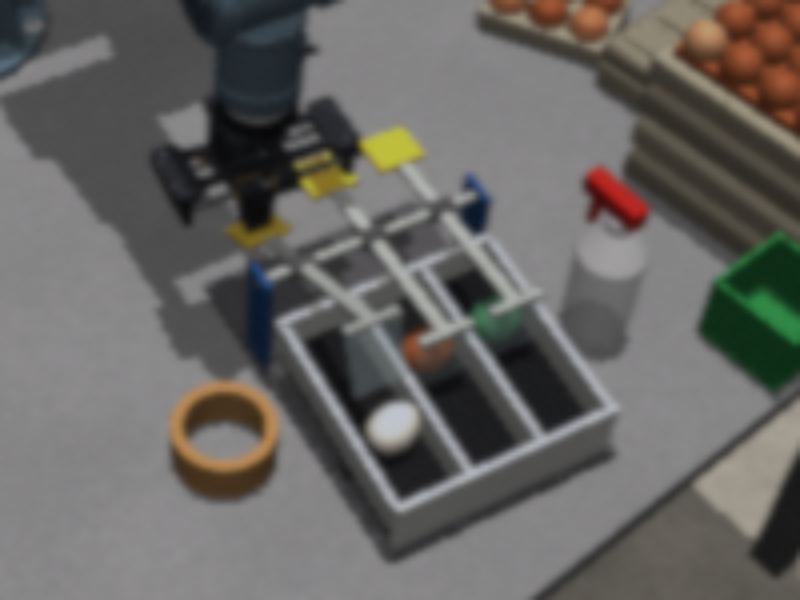

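The gate is up and the white egg is rolling, now at (393,427), past the gate. I'll hold about 0.8 s and look again.

```bash
python3 -m crank '{"hand":[0,0,0,0,0],"delta_pos":[[0,0,0],[0,0,0],[0,0,0],[0,0,0],[0,0,0]],"twist":[0,0,0,0,0]}'
python3 -m crank '{"hand":[0,0,0,0,0],"delta_pos":[[0,0,0],[0,0,0],[0,0,0],[0,0,0],[0,0,0]],"twist":[0,0,0,0,0]}'
python3 - <<'E'
from h import *
for n in("scene",):
    im=cams.read_camera(n)
    x,y=(200,120)
    cv2.imwrite(f"pics/{n}3.png",cv2.resize(im[y:y+150,x:x+200,::-1],None,fx=4,fy=4))
E
```

```text
time: 3.27
tcp_pos: [0.5222, 0.0263, 0.0967]
ee_rot: [-0.0, 0.794, 0.608, -0.0]
force: [-3.4, -1.2, 3.8]
finger_gap: 0.0006
time: 3.68
tcp_pos: [0.5223, 0.0263, 0.0967]
ee_rot: [-0.0, 0.794, 0.608, -0.0]
force: [-3.6, -0.2, 3.1]
finger_gap: 0.0002
```

View pics/scene3.png

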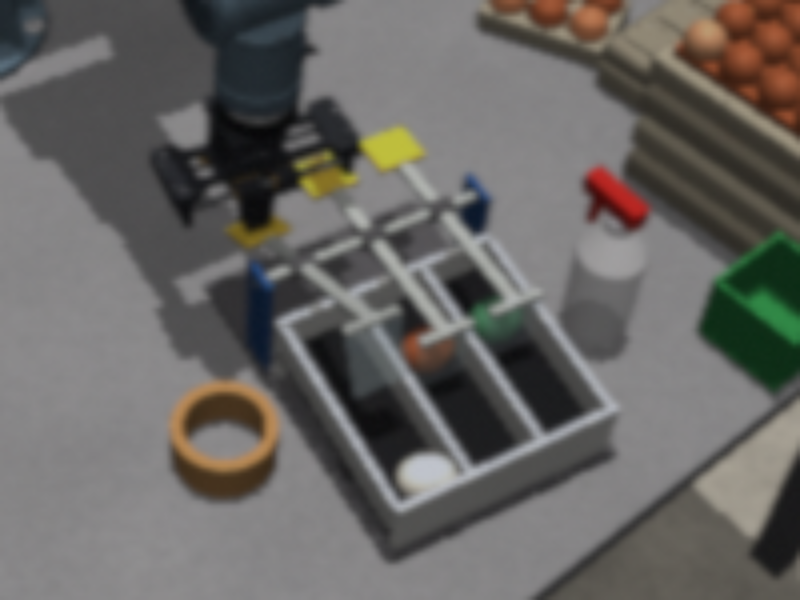

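The white egg is at the end wall, at (427,472). I'll lift to let the gate shut, then move over the middle paddle.

```bash
python3 -m crank '{"hand":[0,0,0,0,0],"delta_pos":[[0,0,8],[0,0,12],[0,0,15],[0,0,15],[0,0,10]],"twist":[0,0,0,0,0]}'
python3 -m crank '{"hand":[0,0,0,0,0],"delta_pos":[[0,0,0],[0,0,0],[0,0,0],[0,0,0],[0,0,0]],"twist":[0,0,0,0,0]}'
python3 - <<'E'
from h import *
for n in("scene",):
    im=cams.read_camera(n)
    x,y=(200,120)
    cv2.imwrite(f"pics/{n}4.png",cv2.resize(im[y:y+150,x:x+200,::-1],None,fx=4,fy=4))
E
```

```text
time: 4.15
tcp_pos: [0.5239, 0.0262, 0.1594]
ee_rot: [0.001, 0.794, 0.608, 0.002]
force: [0.6, -0.0, 0.7]
finger_gap: 0.0005
time: 4.57
tcp_pos: [0.5218, 0.0264, 0.1558]
ee_rot: [-0.001, 0.794, 0.608, -0.001]
force: [-0.3, 0.1, -0.0]
finger_gap: 0.0004
```

View pics/scene4.png

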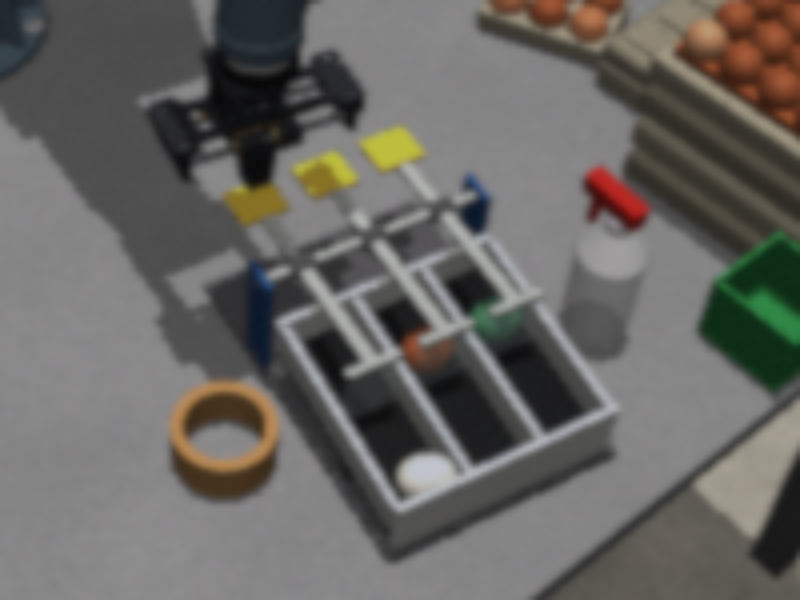

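The right gate is shut, white is at the end wall, and brown and green are still waiting. Moving to the middle paddle.

```bash
python3 -m crank '{"hand":[0,0,0,0,0],"delta_pos":[[5,25,5],[5,25,0],[4,25,-5],[0,0,0],[0,0,0]],"twist":[0,0,0,0,0]}'
python3 - <<'E'
from h import *
for n in("scene",):
    im=cams.read_camera(n)
    x,y=(200,120)
    cv2.imwrite(f"pics/{n}5.png",cv2.resize(im[y:y+150,x:x+200,::-1],None,fx=4,fy=4))
E
```

```text
time: 5.03
tcp_pos: [0.5358, 0.1021, 0.1559]
ee_rot: [-0.0, 0.793, 0.609, -0.001]
force: [0.5, -0.4, 0.3]
finger_gap: 0.0005
```

View pics/scene5.png

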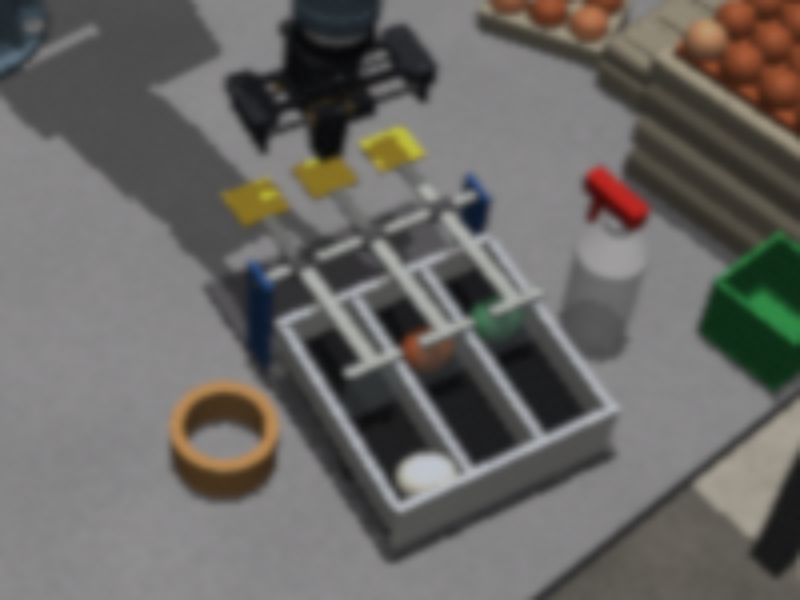

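The hand is over the middle paddle at (325,150), within 1 mm of the measured centre, so I'll press.

```bash
python3 -m crank '{"hand":[0,0,0,0,0],"delta_pos":[[0,0,-12],[0,0,-12],[0,0,-12],[0,0,-12],[0,0,-11]],"twist":[0,0,0,0,0]}'
for i in 1 2 3; do :; done
python3 -m crank '{"hand":[0,0,0,0,0],"delta_pos":[[0,0,-1],[0,0,0],[0,0,0],[0,0,0],[0,0,0]],"twist":[0,0,0,0,0]}'
python3 -m crank '{"hand":[0,0,0,0,0],"delta_pos":[[0,0,0],[0,0,0],[0,0,0],[0,0,0],[0,0,0]],"twist":[0,0,0,0,0]}'
python3 -m crank '{"hand":[0,0,0,0,0],"delta_pos":[[0,0,0],[0,0,0],[0,0,0],[0,0,0],[0,0,0]],"twist":[0,0,0,0,0]}'
python3 - <<'E'
from h import *
for n in("scene",):
    im=cams.read_camera(n)
    x,y=(200,120)
    cv2.imwrite(f"pics/{n}6.png",cv2.resize(im[y:y+150,x:x+200,::-1],None,fx=4,fy=4))
E
```

```text
time: 5.5
tcp_pos: [0.5368, 0.1006, 0.0967]
ee_rot: [0.0, 0.794, 0.608, 0.0]
force: [0.6, -1.7, 5.2]
finger_gap: 0.0006
time: 5.92
tcp_pos: [0.5356, 0.1014, 0.0966]
ee_rot: [-0.0, 0.794, 0.608, -0.001]
force: [-4.7, -0.5, 3.0]
finger_gap: 0.0004
time: 6.33
tcp_pos: [0.5363, 0.1014, 0.0968]
ee_rot: [-0.0, 0.794, 0.608, 0.0]
force: [-4.5, -0.6, 3.1]
finger_gap: 0.0003
time: 6.75
tcp_pos: [0.5364, 0.1013, 0.0967]
ee_rot: [-0.0, 0.794, 0.608, 0.0]
force: [-3.9, 1.2, 3.0]
finger_gap: 0.0005
```

View pics/scene6.png

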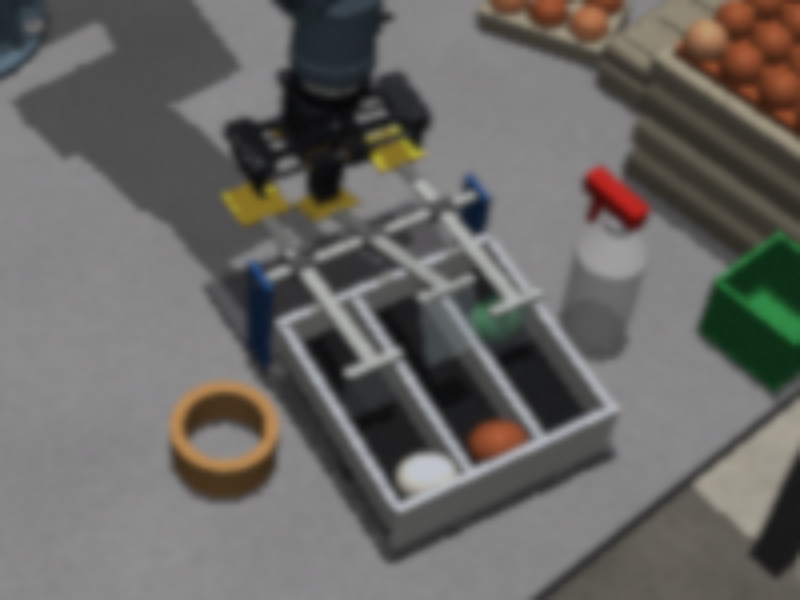

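The brown egg is at the end wall, at (498,440), and green is still behind its gate. I'll lift clear and back away towards the base.

```bash
python3 -m crank '{"hand":[0,0,0,0,0],"delta_pos":[[0,0,8],[0,0,12],[0,0,15],[0,0,25],[0,0,35]],"twist":[0,0,0,0,0]}'
python3 -m crank '{"hand":[0,0,0,0,0],"delta_pos":[[-20,0,20],[-25,0,10],[-25,0,0],[-20,0,0],[0,0,0]],"twist":[0,0,0,0,0]}'
python3 -m crank '{"hand":[0,0,0,0,0],"delta_pos":[[0,0,0],[0,0,0],[0,0,0],[0,0,0],[0,0,0]],"twist":[0,0,0,0,0]}'
python3 - <<'E'
from h import *
im=cams.read_camera("scene")
for c,a in yellow("scene",im): print(c.round(1),a,ray("scene",*c,0.128).round(4))
cv2.imwrite("pics/scene7.png",cv2.resize(im[120:270,200:400,::-1],None,fx=4,fy=4))
# eggs: white & brown in bench frame
B=np.array([0.5354,0.1015]);ex=np.array([.982,-.189]);O=B+.088*ex;ey=np.array([.189,.982])
for nm,u,v,z in(("white",200+427/4,120+472/4,.045),("brown",200+498/4,120+440/4,.045),("green",200+497/4,120+320/4,.06)):
    p=ray("scene",u,v,z)[:2]-O;print(nm,p@ex,p@ey)
E
```

```text
time: 7.22
tcp_pos: [0.5358, 0.101, 0.1918]
ee_rot: [-0.0, 0.794, 0.608, -0.001]
force: [0.4, 0.7, -0.7]
finger_gap: 0.0003
time: 7.63
tcp_pos: [0.4448, 0.1014, 0.2232]
ee_rot: [0.001, 0.794, 0.609, 0.001]
force: [1.3, -0.2, -0.0]
finger_gap: 0.0003
time: 8.05
tcp_pos: [0.447, 0.1012, 0.2216]
ee_rot: [-0.0, 0.794, 0.608, -0.0]
force: [-0.3, 0.5, 0.5]
finger_gap: 0.0002
[297.4 156.9] 84 [0.5507 0.1756 0.128 ]
[281.  163.7] 78 [0.5382 0.101  0.128 ]
[264.  170.6] 79 [0.5252 0.0264 0.128 ]
white 0.2092420664410147 -0.05845423557061516
brown 0.21002689214108627 0.017358513447833894
green 0.10192132435732927 0.08624959604392655
```

View pics/scene7.png

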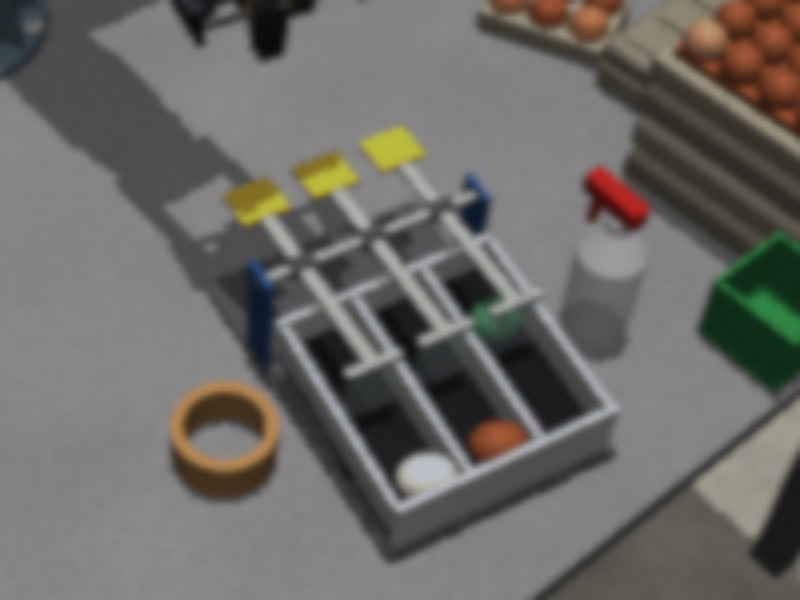

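All three gates are down. White (427,472) and brown (498,440) lie at the end wall, green waits at (497,320), and the hand is clear. Handing in.

```bash
python3 -c "
from cell import manip;print(manip.finish_job())"
```

```text
the job is handed in; nothing more can be done
None
```

I pressed the right paddle to release the white egg and let its gate drop shut. I then did the same with the middle paddle for the brown egg, and handed the job in just after 8 s on the robot's clock.

**Eggs:** The last picture shows white and brown against the end wall, at bench x of about 0.21 m. Green is still behind its gate, at about 0.10 m.

**Gates and hand:** All three gates are shut. The hand is clear, with its force reading near zero, and the spray bottle and tape roll look unmoved. I did not check the other bystanders in a final picture, but the arm never went near them.

**Checks that disagreed:**
- **Sideways egg positions:** the rough positions came out 10–18 mm towards the left of the lane centres. I put that down to eyeballed pixels and assumed heights, since the picture shows each egg inside its own lane.
- **Paddle centres:** the final right and middle paddle centres read 3 mm off their first values along x. The arm's shadow on the yellow is the likely cause, because the bars line up with the untouched left one.

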